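# Free the eccentric lock and close the ring jig

### The job

Close the jeweller's ring jig, pushing gently with the fingertips and gripping nothing. First push the blue peg round so that the eccentric cam sits at its low point (peg over the red line, pointing straight forward), and only then push the wooden plate of the brass slide forward until it is fully home; take the fingers away with the cam still at low. Do not lift or shift the blue ring on its post, the steel bowl, the burnisher or the blue wax block.

Things in the scene. Friction and masses are not known exactly. Their poses are not given: they have to be found in the camera images.
- jig: fixed aluminium base plate of the jig, spanning x -95..95, y -87..103 mm in its frame, 12 thick; origin on the bench; +x = forward (the way the slide closes, roughly away from the robot), +y left. Place and yaw (within 0.45 rad) vary. A steel fixed jaw (60 wide, top at 32 mm) stands at x 83, y -42. A red line at y 50, x 46..86 mm shows where the peg points when the cam is at low
- cam (a joint): cam angle, rad: 0 = low point faces the follower (peg along jig +x, over the red line); positive = peg anticlockwise from above, to the jig's left. Starts at 1.3 to 2.7: turn it clockwise to 0. It can overshoot (stops at -0.9, 3.0); friction holds it, about 3 N at the peg. Steel disc, radius 25, 12 mm off its axis; the slide goes fully home only within about 0.7 rad of 0
- slide (a joint): travel of the brass slide along jig +x, m: 0 = fully back, 0.036 = fully home (stop with a rubber buffer, about 3 N per mm beyond). Starts at 0 to 0.010. Friction about 3 N holds it where it is left; no spring. With the cam at its high point it is blocked at about 0.015. Pushing under 20 N is ample; force over 38 N is too rough
- cam_axis (a point): the cam's turning axis, 31 mm above the bench, at x = -8.5, y = 50 mm of the jig (fixed)
- cam_peg (a point): centre of the top of the blue upright peg, 14 mm diameter, from 31 to 67 mm above the bench, 42 mm from the cam axis, carried by a dark lever (18 mm wide, top at 31 mm). Push the side of the peg. The brass follower bar that the lever swings over is lower (top 23 mm above the bench)
- slide_pad (a point): centre of the rear face (facing jig -x) of the light wooden push plate on the slide: 60 mm wide (y), 12 mm thick, from 22 to 62 mm above the bench, this point 47 mm above it; at x = -75.5 mm + slide travel, y = -42 mm of the jig. Push it along jig +x
- wax_ring: loose blue ring, outer diameter 25, bore 17, height 8 mm, origin at the centre of its underside; it lies on the plate over a steel post (14 mm diameter, top at 28 mm) at x = 58, y = -42 mm of the jig. The closing V jaw stops just short of it. Leave it
- bowl: loose steel bowl, rim radius 34, height 32 mm, origin at the centre of its underside, to the left of the jig. Leave it
- burnisher: loose burnisher lying on the bench right of the jig: wooden grip 50 x 20 x 22 mm centred 20 mm behind its origin, steel rod reaching 90 mm ahead along its x; origin on the bench surface. Leave it
- wax_block: loose blue wax block 30 x 50 x 22 mm beyond the jig, origin at the centre of its underside. Leave it

How it is judged (in metres and radians):
On the way, in this order (a step that is already met when the one before it is completed fails the run):
1. the cam is turned to its low point (within 0.35 rad) while the slide still stands back (value of joint cam between -0.35 and 0.35 rad and value of joint slide below 0.016 m), for 0.2 s.
2. the slide is pushed fully home (within 3 mm) (value of joint cam between -0.5 and 0.5 rad and value of joint slide above 0.033 m), for 0.2 s.
At the end, for the whole second after the job is handed in: The slide is within 3 mm of its home stop, the cam within 0.5 rad of its low point, both at rest; the ring is on its post (within 6 mm of where it was) and the bowl, burnisher and wax block are within 12 mm of where they were (all of step 2 and velocity of joint slide between -0.005 and 0.005 m/s and velocity of joint cam between -0.05 and 0.05 rad/s and distance of wax_ring from where it was at the start of the episode below 0.006 m and distance of each of bowl, burnisher, wax_block from where it was at the start of the episode below 0.012 m); the robot touches nothing.
It fails at once if the slide is pushed forward more than 4 mm before the cam is near its low point (distance of slide_pad from where it was at the start of the episode above 0.004 m and (value of joint cam above 0.5 rad or value of joint cam below -0.5 rad)).
It fails at once if the ring, bowl, burnisher or wax block is lifted or shifted (distance of wax_ring from where it was at the start of the episode above 0.006 m or distance of any of bowl, burnisher, wax_block from where it was at the start of the episode above 0.012 m).
It fails at once if the peg or the slide is gripped or forced (over 38 N) (contact force between the fingers and cam above 38 N or contact force between the fingers and slide above 38 N).
It also fails if it takes over 54 s, if anything falls off the work surface, if the arm or the gripper's body presses on something with over 40 N, if the wrist force passes 120 N, or if a joint passes its speed limit or range.

### The arm

A 6-joint arm with a two-finger parallel gripper is mounted at the origin on the work surface. World frame = base frame: x ahead of the robot, y to its left, z up, the work surface at z = 0. Lengths are in mm, angles in degrees, forces in N, time in s.
With the tool pointing down it reaches from about 350 to 850 mm from the base axis. Payload 8.1 kg.
Tool frame: the origin (TCP) lies at the very end of the fingers, on their centre line; the grasp point (between the pads) lies 19 mm behind it; x points along the fingers, z is the direction in which the jaws open and shut, and the axes are right-handed (so a half turn about x gives the same grasp; the last joint's range is limited). The gripper opens to 85 mm and grips with 20 to 120 N. Pads are 22 mm wide; open, the fingers measure 114 mm over their backs; the gripper's body (76 mm by 85 mm) begins 54 mm behind the grasp point. The pads swing forward as they close: fully open they stand 13 mm farther back than shut.
Start: joints at [58.763, 7.471, 85.268, -0, 87.261, -4.893], TCP at [266.242, 537.699, 231.292] pointing down, gripper open.
Joint ranges: [-169.43, 169.43], [-51.17, 129.36], [1.28, 143.12], [-76.62, 256.62], [0, 156.53], [-152.29, 152.29]. Speed limits (degrees/s): [136.94, 136.94, 159.86, 180, 180, 180].

### API

Orientations are given as [roll, pitch, yaw] about the fixed x, y, z axes, in that order (R = Rz(yaw) Ry(pitch) Rx(roll)).
In Python, from workcell import get_obs, vision, ctrl gives the robot as it stands. The module is installed in compiled form; this text tells all that it offers.
- The arm moves only by the tool jog_arm, never from a script. Its argument "steps" is a list of rows, each a list of 3 entries, a list of its own where there are three numbers: the turn, a rotation vector about the world's x, y, z in rad, then the shift along the world's x, y, z in cm, then the closure, from 0 (fully open) to 1 (shut). In form: [[[rx, ry, rz], [tx, ty, tz], gripper], ...]. A call has 1 to 8 rows; each row shifts and turns the commanded pose from where the row before left it; what a row does not reach is not made up. A row lasts 1/8 s, in which the tool goes at most 62.5 mm and 10.7 degrees, less where a joint would pass 70% of its speed; a pose out of reach is approached as far as the arm can. A call is refused whole if a number of a shift passes 6.25 or a number of a turn 0.188, either way. A call with a gripper value outside its range is refused whole. The fingers move at their own pace and stop on an object; "squeeze" is the grip in N (left out, the last holds). Time passes only in rows, so rows that do not move let the fingers close. It gives the time, the measured TCP pose, the force and the opening at its end, in the units of the state.
- get_obs(): the state, without advancing time (a new reading comes with each control period).
- vision.get_image(name): name is "scene" or "top"; returns the picture (400x640x3 uint8, red, green, blue); there is no depth.
- vision.camera_info(name): a dict with "fovy" (degrees; the focal length in pixels is half the picture's height over the tangent of half this angle, whatever the lens; pixels are square), "cx", "cy" (the principal point, pixels), "position" and "attitude" of the camera in the world. Camera axes: x right, y down, z forward; pixel columns grow to the right and rows downward; lengths in mm; the calibration is good to about 2 mm. A picture is of the moment at which its call begins. camera_info takes no time and is no camera call.
- ctrl.sign_off(): hands the job in, once; it reports no verdict.
The state is a dict: "clock": time; "q": joint angles; "joint_velocities": joint speeds; "effort": joint torques, N m; "tcp_pos": TCP position; "ee_rot": TCP orientation; "contact_force": force on the tool from outside, world axes, zero at the start; "wrist_torque": the same for the moment, N m; "finger_gap": finger opening in mm.
Only numpy, scipy, OpenCV 4.12 (cv2) and the standard library are available. Lean on these libraries where they do the work, as an engineer would, in place of code of your own. Each camera call takes 0.05 s, during which the arm holds its last target. There are 200 camera calls.

## Working session

There is one attempt and no reset: what is moved stays moved. The work goes in short steps, Python scripts to look and compute and a tool call to move; the robot and the scene stay as the last step left them, time stands still between calls to the robot, and variables do not carry over. Pictures are saved under pics/ and viewed, about 8 in all and at most 12, crops included, and the job is handed in when it is done.

Besides the shell and the picture viewer there is one more tool, called after "Call:" as name(argument=value, ...), one argument or row to a line, values as JSON. jog_arm: Moves the arm, as the interface text tells. Its arguments: {"type":"object","properties":{"steps":{"type":"array"},"squeeze":{"type":"number"}},"required":["steps"]}

```bash
mkdir -p pics; python3 - <<'E'
from workcell import get_obs, vision
import cv2
for n in("top","scene"):
    print(n,vision.camera_info(n)); cv2.imwrite(f"pics/{n}0.png",cv2.cvtColor(vision.get_image(n),cv2.COLOR_RGB2BGR))
print(get_obs())
E
```

```text
top {'fovy': 46.66177477847157, 'cx': 322.4766020640954, 'cy': 209.40029707765902, 'position': array([424.91905297,  11.40374438, 963.96040689]), 'attitude': array([-168.65223303,    0.36376706,  -89.82187798])}
scene {'fovy': 45.853482597730064, 'cx': 327.8243920269547, 'cy': 203.21330975006578, 'position': array([ 931.440272  , -258.87757255,  789.02838842]), 'attitude': array([-1.50314315e+02,  7.39311583e-02,  4.80667937e+01])}
{'clock': 0.1, 'q': array([ 5.87649903e+01,  7.51086820e+00,  8.53229788e+01,  8.06902302e-04,
        8.72604912e+01, -4.89193167e+00]), 'joint_velocities': array([ 0.04422208, -0.14398684, -0.17497318, -0.04694793, -0.11682379,
        0.05377579]), 'effort': array([ 1.23158228e-03, -5.70951247e+01, -5.01940191e+01, -1.84033524e-04,
        8.09304009e-03, -3.34853962e-05]), 'tcp_pos': array([265.95914571, 537.29261162, 230.34899366]), 'ee_rot': array([ 174.61861208,   89.90565829, -121.72450516]), 'contact_force': array([-0.05708088,  0.01652444,  0.53555279]), 'wrist_torque': array([ 0.05079603,  0.00603075, -0.00200596]), 'finger_gap': 85.45407214996376}
```

View pics/top0.png

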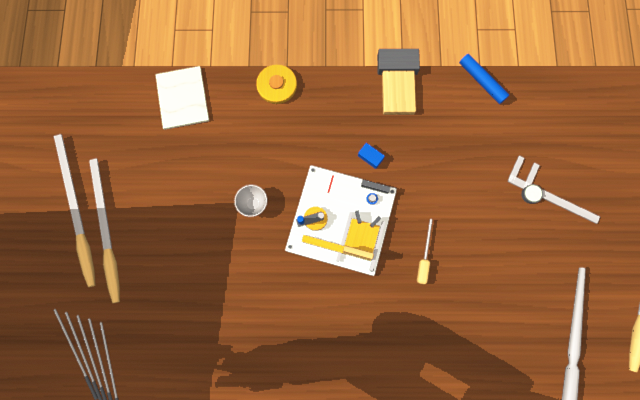

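View pics/scene0.png

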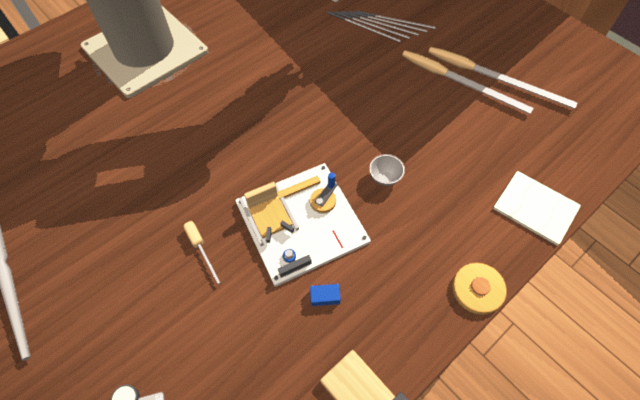

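```bash
cat > h.py <<'E'
import numpy as np, cv2
from scipy.spatial.transform import Rotation as R
from workcell import get_obs, vision
def cam(n):
    i=vision.camera_info(n); f=200/np.tan(np.radians(i["fovy"])/2)
    return np.array([[f,0,i["cx"]],[0,f,i["cy"]],[0,0,1]]),R.from_euler("xyz",i["attitude"],degrees=True).as_matrix(),i["position"]
def ray(n,uv,z):
    K,A,p=cam(n); d=A@np.linalg.solve(K,[*uv,1]); return p+d*(z-p[2])/d[2]
def proj(n,P):
    K,A,p=cam(n); q=K@(A.T@(np.atleast_2d(P)-p).T); return (q[:2]/q[2]).T
def grab(n,name,box,s):
    im=cv2.cvtColor(vision.get_image(n),cv2.COLOR_RGB2BGR); crop(im,name,box,s); return im
def crop(im,name,b,s):
    cv2.imwrite(f"pics/{name}.png",cv2.resize(im[b[1]:b[3],b[0]:b[2]],None,fx=s,fy=s,interpolation=cv2.INTER_CUBIC))
E
python3 - <<'E'
from h import *
a=cv2.imread("pics/top0.png")[150:290,270:450]; b=cv2.imread("pics/scene0.png")[155:315,220:380]
a=cv2.resize(a,None,fx=4,fy=4,interpolation=cv2.INTER_CUBIC); cv2.imwrite("pics/c1.png",a)
c=[(311,166),(396,189),(376,274),(286,251)]; J=np.array([(95,103),(95,-87),(-95,-87),(-95,103)])
for n,c in(("top",c),("scene",[(370,238),(275,282),(236,206),(325,166)])):
    W=np.array([ray(n,u,12)[:2] for u in c]); 
    Jc=J-J.mean(0); Wc=W-W.mean(0); th=np.angle(np.sum((Wc@[1,1j])*np.conj(Jc@[1,1j])))
    o=W.mean(0)-R.from_euler("z",th).as_matrix()[:2,:2]@J.mean(0); print(n,W.round(),th,o)
print(ray("top",(300,220),67),ray("scene",(332,177),67))
E
```

```text
top [[ 710.   43.]
 [ 660. -137.]
 [ 482.  -91.]
 [ 528.   93.]] -0.25971046099683553 [593.2103123  -30.89226802]
scene [[ 707.   45.]
 [ 657. -136.]
 [ 490.  -96.]
 [ 534.   89.]] -0.2475043624238387 [594.94640745 -32.4849688 ]
[583.59260739  61.74916813  67.        ] [588.94729641  57.7173534   67.        ]
```

View pics/c1.png

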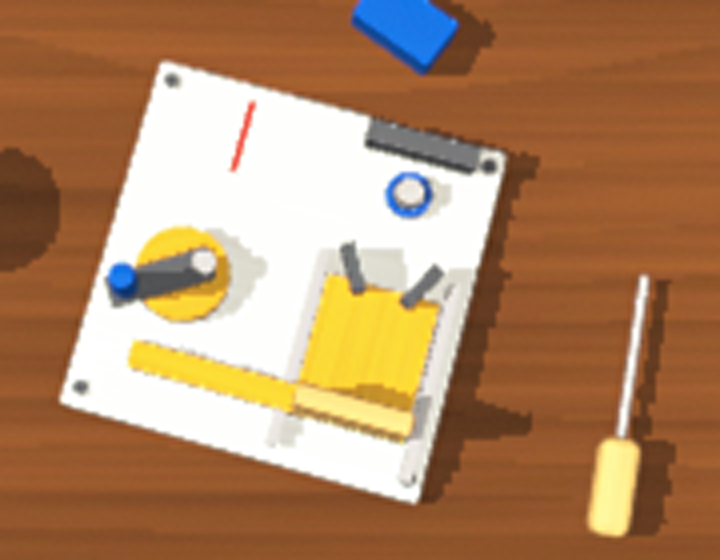

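```bash
python3 - <<'E'
from h import *
J=np.array([(95,103),(95,-87),(-95,-87),(-95,103)])
W=np.array([ray("top",u,12)[:2] for u in[(310.7,165.2),(396.7,188.2),(374.5,275.5),(285.2,250.5)]])
Jc=J-J.mean(0); Wc=W-W.mean(0); th=np.angle(np.sum((Wc@[1,1j])*np.conj(Jc@[1,1j])))
Rz=lambda t:R.from_euler("z",t).as_matrix()[:2,:2]
o=W.mean(0)-Rz(th)@J.mean(0); print("yaw",th,"o",o,"resid",(W-(o+J@Rz(th).T)).round(1).tolist())
tj=lambda P:(Rz(-th)@(P[:2]-o)).round(1)
for nm,u,z in(("red",(333,175.5),12),("red",(328.5,192.5),12),("peg",(300.7,219.5),67),("padL",(343.3,252.5),62),("padR",(372.5,259.7),62),("post",(372.5,197.5),28)): print(nm,tj(ray("top",u,z)))
p=tj(ray("top",(300.7,219.5),67))-[-8.5,50]; print("cam",np.arctan2(p[1],p[0]),np.hypot(*p))
print("scene peg",tj(ray("scene",(332,177),67)))
A=R.from_euler("xyz",get_obs()["ee_rot"],degrees=True).as_matrix(); print(A.round(3))
for c in(2.15+.75,2.15+.55): 
  v=np.array([-8.5,50])+42*np.array([np.cos(c),np.sin(c)]); print(c, "peg angle pt", o+Rz(th)@v)
print("axis",o+Rz(th)@[-8.5,50],"padback",o+Rz(th)@[-100,-42])
E
```

```text
yaw -0.2700159992575847 o [593.50724536 -29.8944341 ] resid [[-0.4, -0.5], [0.0, 0.6], [0.3, 0.2], [0.1, -0.2]]
red [85.6 50.5]
red [47.3 49.8]
peg [-32.7  84.6]
padL [-72.3 -13. ]
padR [-70.5 -71.2]
post [ 57.7 -41.7]
cam 2.181134243085616 42.223216362565275
scene peg [-27.8  83.2]
[[-0.001 -0.896  0.444]
 [-0.001  0.444  0.896]
 [-1.     0.    -0.002]]
2.9 peg angle pt [562.03033285  41.12362904]
2.7 peg angle pt [566.84545435  47.98946608]
axis [598.65257183  20.56124562] padback [485.92721453 -43.69794688]
```

Call:
jog_arm(
  steps=[
    [[0,0,0.1],[2.4,-4.07,0],1],
    [[0,0,0.1],[2.4,-4.07,0],1],
    [[0,0,0.1],[2.4,-4.07,0],1],
    [[0,0,0.1],[2.4,-4.07,0],1],
    [[0,0,0.1],[2.4,-4.07,0],1],
    [[0,0,0.1],[2.4,-4.07,0],1],
    [[0,0,0.1],[2.4,-4.07,0],1],
    [[0,0,0.1],[2.4,-4.07,0],1],
  ],
  squeeze=20,
)

```text
clock: 1.1
tcp_pos: [458.6, 210.6, 230.9]
ee_rot: [84.3, 90.0, -166.0]
contact_force: [1.2, 0.2, -0.3]
finger_gap: -0.3
```

Call:
jog_arm(
  steps=[
    [[0,0,0],[2.4,-4.07,0],1],
    [[0,0,0],[2.4,-4.07,0],1],
    [[0,0,0],[2.4,-4.07,0],1],
    [[0,0,0],[2.4,-4.07,0],1],
    [[0,0,0],[0,0,-3],1],
    [[0,0,0],[0,0,-3],1],
    [[0,0,0],[0,0,-3],1],
    [[0,0,0],[0,0,-2],1],
  ],
)

```text
clock: 2.1
tcp_pos: [553.2, 49.3, 119.2]
ee_rot: [69.8, 89.9, 179.3]
contact_force: [0.3, 0.1, 0.5]
finger_gap: 0.0
```

Call:
jog_arm(
  steps=[
    [[0,0,0],[0,0,-2.5],1],
    [[0,0,0],[0,0,-2.5],1],
    [[0,0,0],[0,0,-1.6],1],
    [[0,0,0],[0,0,-1],1],
    [[0,0,0],[0,0,0],1],
  ],
)

```text
clock: 2.72
tcp_pos: [554.0, 49.3, 44.9]
ee_rot: [71.4, 89.9, -179.1]
contact_force: [-0.9, -0.0, 0.1]
finger_gap: 0.1
```

```bash
python3 - <<'E'
from h import *
a=grab("top","c2a",(270,150,450,290),4); b=grab("scene","c2b",(220,130,380,300),3.3)
cv2.imwrite("pics/c2.png",cv2.resize(np.hstack([a[150:290,270:410],b[140:280,240:380]]),None,fx=2.8,fy=2.8,interpolation=cv2.INTER_CUBIC))
s=get_obs();print(s["tcp_pos"],s["contact_force"],s["q"].round(1)); print(R.from_euler("xyz",s["ee_rot"],degrees=True).as_matrix().round(3))
E
```

```text
[554.90670654  49.33251608  46.13874465] [-0.23099109 -0.34352028 -0.20962618] [  -0.2   10.5  102.1    0.    67.3 -109.7]
[[ 0.001 -0.943 -0.334]
 [ 0.    -0.334  0.943]
 [-1.    -0.001 -0.   ]]
```

View pics/c2.png

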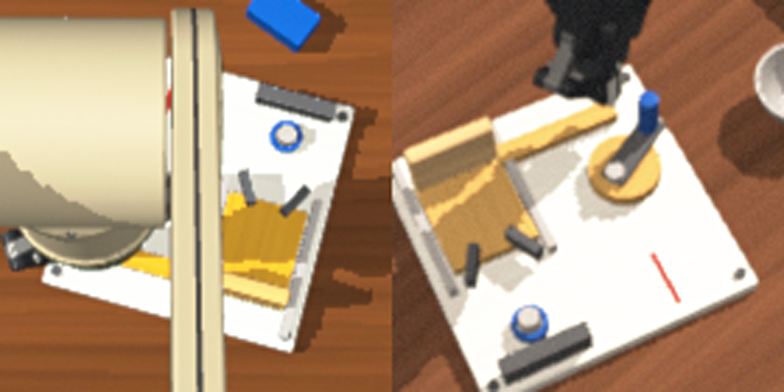

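```bash
python3 - <<'E'
from h import *
ax=np.array([598.65,20.56])
def f(c):
    a=c-.27; e=np.array([np.cos(a),np.sin(a)]); t=np.array([-e[1],e[0]]); return ax+42*e+18*t
cs=np.arange(2.18,0,-.12); P=np.array([f(c) for c in cs]); print(P[0].round(1)); 
for c,d,p in zip(cs[1:],np.diff(P,axis=0)/10,P[1:]): print(c.round(2),d.round(2),p.round(1))
E
```

```text
[567.7  54.2]
2.06 [0.42 0.35] [571.9  57.6]
1.94 [0.46 0.29] [576.6  60.6]
1.82 [0.49 0.24] [581.5  62.9]
1.7 [0.52 0.17] [586.7  64.7]
1.58 [0.54 0.11] [592.1  65.8]
1.46 [0.55 0.05] [597.5  66.2]
1.34 [ 0.55 -0.02] [603.  66.]
1.22 [ 0.54 -0.09] [608.4  65.2]
1.1 [ 0.53 -0.15] [613.7  63.7]
0.98 [ 0.51 -0.21] [618.8  61.6]
0.86 [ 0.48 -0.27] [623.5  58.9]
0.74 [ 0.44 -0.33] [627.9  55.6]
0.62 [ 0.4  -0.38] [631.9  51.9]
0.5 [ 0.35 -0.42] [635.4  47.7]
0.38 [ 0.3  -0.46] [638.4  43.1]
0.26 [ 0.24 -0.49] [640.8  38.1]
0.14 [ 0.18 -0.52] [642.6  33. ]
0.02 [ 0.12 -0.54] [643.8  27.6]
```

Call:
jog_arm(
  steps=[
    [[0,0,0],[0.7,0.25,-0.2],1],
    [[0,0,0],[0.64,0.24,-0.1],1],
    [[0,0,-0.12],[0.42,0.35,0],1],
    [[0,0,-0.12],[0.46,0.29,0],1],
    [[0,0,-0.12],[0.49,0.24,0],1],
    [[0,0,-0.12],[0.52,0.17,0],1],
  ],
)

```text
clock: 3.58
tcp_pos: [586.5, 64.7, 42.2]
ee_rot: [116.6, 89.9, -161.7]
contact_force: [-4.3, -1.1, 1.6]
finger_gap: 0.3
```

Call:
jog_arm(
  steps=[
    [[0,0,-0.12],[0.54,0.11,0],1],
    [[0,0,-0.12],[0.55,0.05,0],1],
    [[0,0,-0.12],[0.55,-0.02,0],1],
    [[0,0,-0.12],[0.54,-0.09,0],1],
  ],
)

```text
clock: 4.08
tcp_pos: [608.2, 65.5, 42.1]
ee_rot: [121.2, 89.9, 175.5]
contact_force: [-3.2, -0.1, 0.1]
finger_gap: 0.2
```

```bash
python3 - <<'E'
from h import *
grab("scene","c3",(240,130,400,290),3)
s=get_obs();print(s["tcp_pos"],s["ee_rot"],s["contact_force"],s["q"].round(1))
E
```

```text
[608.78660392  65.39867758  42.17842917] [117.26369098  89.95552017 171.19903099] [-1.84966954  0.30877544 -0.18859557] [  1.3  18.7  92.9   0.   68.5 -52.6]
```

View pics/c3.png

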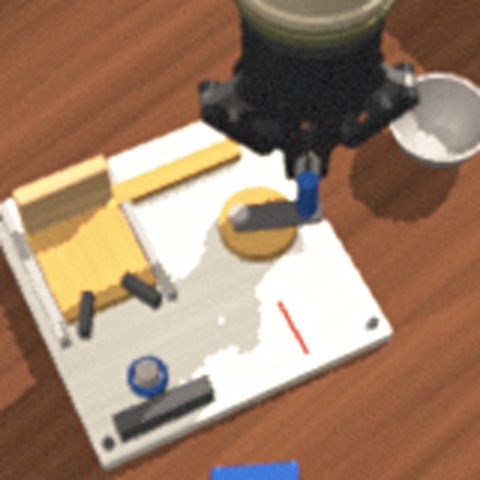

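Call:
jog_arm(
  steps=[
    [[0,0,-0.12],[0.53,-0.15,0],1],
    [[0,0,-0.12],[0.51,-0.21,0],1],
    [[0,0,-0.12],[0.48,-0.27,0],1],
    [[0,0,-0.12],[0.44,-0.33,0],1],
    [[0,0,-0.12],[0.4,-0.38,0],1],
    [[0,0,-0.12],[0.35,-0.42,0],1],
  ],
)

```text
clock: 4.88
tcp_pos: [635.4, 48.3, 42.0]
ee_rot: [122.5, 89.9, 135.6]
contact_force: [-2.9, 2.4, 0.2]
finger_gap: 0.0
```

Call:
jog_arm(
  steps=[
    [[0,0,-0.12],[0.3,-0.46,0],1],
    [[0,0,-0.12],[0.24,-0.49,0],1],
    [[0,0,-0.1],[0.15,-0.43,0],1],
    [[0,0,0],[0,0,0],1],
  ],
)

```text
clock: 5.38
tcp_pos: [642.6, 34.0, 42.1]
ee_rot: [100.6, 90.0, 94.4]
contact_force: [-0.0, 0.2, -1.6]
finger_gap: 0.0
```

```bash
python3 - <<'E'
from h import *
a=grab("scene","c4",(240,130,400,290),3)
s=get_obs();print(s["tcp_pos"],s["ee_rot"],s["contact_force"],s["q"].round(1))
E
```

```text
[642.58555574  34.03052943  42.21445351] [43.49610823 89.98553736 37.44509346] [ 0.38527242  1.0163499  -0.8952271 ] [-1.5 23.  87.4  0.  69.6  4.5]
```

View pics/c4.png

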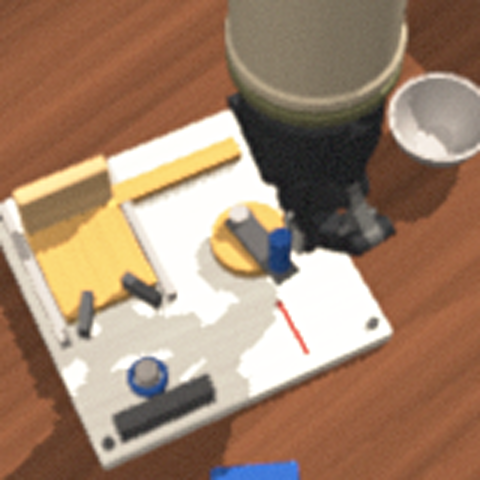

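```bash
python3 - <<'E'
from h import *
o=np.array([593.5,-29.9]);Rz=R.from_euler("z",-.27).as_matrix()[:2,:2]
for u in[(333.7,207.7)]:
    p=Rz.T@(ray("scene",u,67)[:2]-o)-[-8.5,50]; print(p,np.arctan2(p[1],p[0]))
for c in(0,.15,.3): print(c,proj("scene",[*(o+Rz@(np.array([-8.5+42*np.cos(c),50+42*np.sin(c)]))),67]))
for x in(46,86): print(proj("scene",[*(o+Rz@[x,50]),12]))
E
```

```text
[39.05225621  7.21085825] 0.18258983943082024
0 [[330.76910163 210.63612801]]
0.15 [[333.86219064 209.01758508]]
0.3 [[336.62950637 207.02012741]]
[[333.70585543 230.45375776]]
[[343.76586203 248.35995897]]
```

Call:
jog_arm(
  steps=[
    [[0,0,-0.08],[0.1,-0.35,0],1],
    [[0,0,-0.08],[0.06,-0.35,0],1],
    [[0,0,0],[0,0,0],1],
    [[0,0,0],[0,0,0],1],
  ],
)

```text
clock: 5.92
tcp_pos: [644.1, 27.0, 42.4]
ee_rot: [17.6, 90.0, 2.4]
contact_force: [0.8, 2.0, -2.0]
finger_gap: -0.1
```

Call:
jog_arm(
  steps=[
    [[0,0,0],[0.3,1.2,0],1],
    [[0,0,0],[0.5,2,0],1],
    [[0,0,0],[0,0,3],1],
    [[0,0,0],[0,0,3],1],
    [[0,0,0],[0,0,3],1],
    [[0,0,0],[0,0,2],1],
    [[0,0,0],[0,0,0],1],
  ],
)

```text
clock: 6.8
tcp_pos: [653.4, 59.6, 154.4]
ee_rot: [16.9, 89.8, 1.6]
contact_force: [0.1, 0.7, 0.3]
finger_gap: 0.1
```

```bash
python3 - <<'E'
from h import *
a=grab("scene","c5",(240,130,400,290),3)
s=get_obs();print(s["clock"],s["tcp_pos"],s["contact_force"],s["q"].round(1)); print(R.from_euler("xyz",s["ee_rot"],degrees=True).as_matrix().round(3))
E
```

```text
6.85 [652.31923173  59.37995296 152.5202438 ] [-0.21870061 -0.49106434  0.59730389] [ 0.7 18.4 81.   0.  80.6 16.1]
[[ 0.001  0.265  0.964]
 [ 0.     0.964 -0.265]
 [-1.     0.     0.001]]
```

View pics/c5.png

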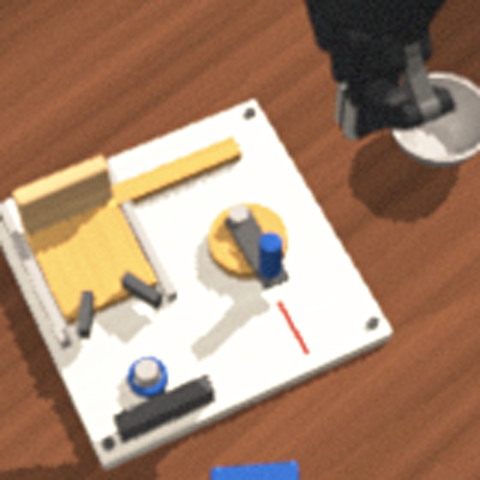

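Call:
jog_arm(
  steps=[
    [[0,0,0.157],[-2.05,-1.3,0],1],
    [[0,0,0.157],[-2.05,-1.3,0],1],
    [[0,0,0.157],[-2.05,-1.3,0],1],
    [[0,0,0.157],[-2.05,-1.3,0],1],
    [[0,0,0.157],[-2.05,-1.3,0],1],
    [[0,0,0.157],[-2.05,-1.3,0],1],
    [[0,0,0.157],[-2.05,-1.3,0],1],
    [[0,0,0.157],[-2.05,-1.3,0],1],
  ],
)

```text
clock: 7.85
tcp_pos: [486.1, -45.3, 150.2]
ee_rot: [112.5, 89.8, 169.4]
contact_force: [0.1, -0.4, 0.6]
finger_gap: 0.2
```

Call:
jog_arm(
  steps=[
    [[0,0,0.157],[0,0,0],1],
    [[0,0,0.157],[0,0,0],1],
    [[0,0,0],[0,0,0],1],
    [[0,0,0],[0,0,-2],1],
  ],
)

```text
clock: 8.35
tcp_pos: [488.7, -45.3, 132.6]
ee_rot: [-85.4, 89.9, -11.1]
contact_force: [-0.7, 0.1, -0.7]
finger_gap: -0.1
```

```bash
python3 - <<'E'
from h import *
s=get_obs();print(s["clock"],s["tcp_pos"],s["contact_force"],s["q"].round(1)); print(R.from_euler("xyz",s["ee_rot"],degrees=True).as_matrix().round(3))
E
```

```text
8.35 [488.74415461 -45.27750249 132.60642444] [-0.67296284  0.08118074 -0.7068151 ] [-11.3  -5.7 109.1   0.   76.5 -85.6]
[[ 0.002 -0.963  0.271]
 [-0.     0.271  0.963]
 [-1.    -0.002  0.   ]]
```

Aligned. Descend to about 45 mm, then push in small steps along jig +x (0.964, -0.267).

Call:
jog_arm(
  steps=[
    [[0,0,0],[0,0,-3],1],
    [[0,0,0],[0,0,-3],1],
    [[0,0,0],[0,0,-1.7],1],
    [[0,0,0],[0,0,-1],1],
    [[0,0,0],[0,0,0],1],
  ],
)

```text
clock: 8.98
tcp_pos: [487.7, -45.1, 44.9]
ee_rot: [93.7, 89.9, 168.2]
contact_force: [0.7, -0.5, -0.2]
finger_gap: -0.0
```

Call:
jog_arm(
  steps=[
    [[0,0,0],[0.48,-0.13,0],1],
    [[0,0,0],[0.39,-0.11,0],1],
    [[0,0,0],[0.29,-0.08,0],1],
    [[0,0,0],[0.29,-0.08,0],1],
    [[0,0,0],[0.29,-0.08,0],1],
  ],
)

```text
clock: 9.6
tcp_pos: [505.1, -50.0, 45.2]
ee_rot: [93.3, 89.9, 167.8]
contact_force: [-3.0, 0.0, 2.2]
finger_gap: 0.1
```

Call:
jog_arm(
  steps=[
    [[0,0,0],[0.34,-0.09,0],1],
    [[0,0,0],[0.34,-0.09,0],1],
    [[0,0,0],[0.34,-0.09,0],1],
    [[0,0,0],[0.34,-0.09,0],1],
    [[0,0,0],[0.34,-0.1,0],1],
    [[0,0,0],[0.29,-0.08,0],1],
    [[0,0,0],[0.29,-0.08,0],1],
  ],
)

```text
clock: 10.48
tcp_pos: [528.2, -56.3, 45.1]
ee_rot: [112.1, 90.0, -173.4]
contact_force: [-3.3, -1.6, -0.9]
finger_gap: 0.1
```

Call:
jog_arm(
  steps=[
    [[0,0,0],[0.19,-0.05,0],1],
    [[0,0,0],[0.19,-0.05,0],1],
    [[0,0,0],[0,0,0],1],
  ],
)

```text
clock: 10.85
tcp_pos: [532.2, -57.1, 45.3]
ee_rot: [-59.8, 90.0, 14.7]
contact_force: [-2.0, -0.4, -1.8]
finger_gap: 0.2
```

Call:
jog_arm(
  steps=[
    [[0,0,0],[0.1,-0.03,0],1],
    [[0,0,0],[0.1,-0.03,0],1],
    [[0,0,0],[0,0,0],1],
  ],
)

```text
clock: 11.22
tcp_pos: [532.9, -57.3, 45.3]
ee_rot: [88.9, 89.8, 163.4]
contact_force: [-9.2, 1.3, 6.3]
finger_gap: 0.1
```

Call:
jog_arm(
  steps=[
    [[0,0,0],[0.1,-0.03,0],1],
    [[0,0,0],[0,0,0],1],
  ],
)

```text
clock: 11.48
tcp_pos: [532.8, -57.4, 45.1]
ee_rot: [90.7, 89.7, 165.3]
contact_force: [-15.3, 3.0, 10.1]
finger_gap: -0.3
```

```bash
python3 - <<'E'
from h import *
a=grab("scene","c6",(220,130,400,290),4)
s=get_obs();print(s["clock"],s["tcp_pos"],s["contact_force"])
o=np.array([593.5,-29.9]);Rz=R.from_euler("z",-.27).as_matrix()[:2,:2]
for sl in(.0,4,30,33,36): print(sl,[((proj("scene",[*(o+Rz@[-63.5+sl,y]),62])[0]-[220,130])*4).round().tolist() for y in(-72,-12)])
E
```

```text
11.525 [532.88163314 -57.35545274  45.15487383] [-14.67460654   3.18232685  10.60029083]
0.0 [[101.0, 264.0], [225.0, 214.0]]
4 [[105.0, 271.0], [228.0, 220.0]]
30 [[126.0, 317.0], [252.0, 265.0]]
33 [[129.0, 322.0], [254.0, 270.0]]
36 [[132.0, 328.0], [257.0, 275.0]]
```

View pics/c6.png

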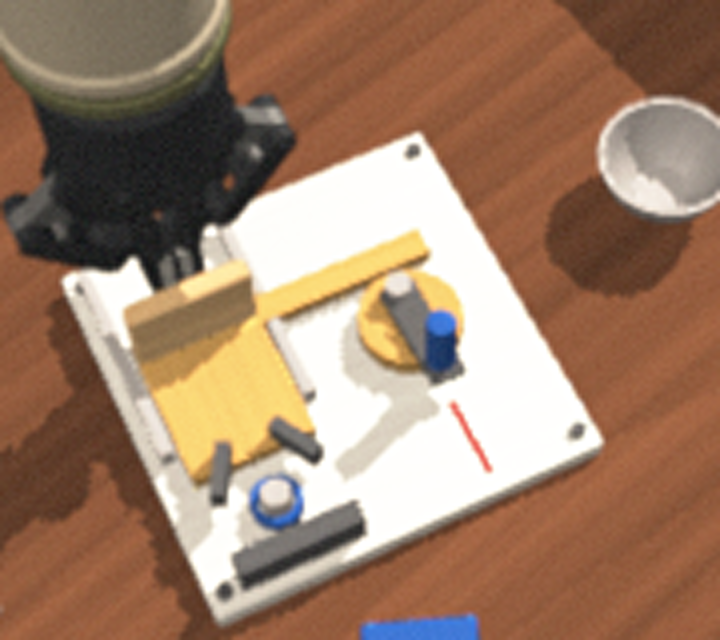

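```bash
python3 - <<'E'
from h import *
a=cv2.imread("pics/c5.png"); a=cv2.resize(a,None,fx=4/3,fy=4/3,interpolation=cv2.INTER_CUBIC); b=cv2.imread("pics/c6.png")
o=np.array([593.5,-29.9]);Rz=R.from_euler("z",-.27).as_matrix()[:2,:2]
# a offset: crop x starts 240 -> +80 in b coordinates
for nm,(x0,y0,x1,y1),z,X in(("jaws",(95,355,225,470),25,0),("jawL",(98,380,130,470),28,0),("jawR",(155,355,220,415),28,0)):
    t=a[y0:y1,x0:x1]; r=cv2.matchTemplate(b,t,cv2.TM_CCOEFF_NORMED); _,v,_,m=cv2.minMaxLoc(r)
    d=np.array(m)-[x0+80,y0]; 
    g=(proj("scene",[*(o+Rz@[30,-42]),z])-proj("scene",[*(o+Rz@[0,-42]),z]))[0]*4/30
    print(nm,v,d,g,d@g/(g@g))
E
```

```text
jaws 0.7125416994094849 [25 53] [0.89406497 1.79789307] 29.17822909327482
jawL 0.9858613014221191 [26 55] [0.89650821 1.80188915] 30.221494995117204
jawR 0.9523352980613708 [25 53] [0.89650821 1.80188915] 29.11045894035816
```

Call:
jog_arm(
  steps=[
    [[0,0,0],[0,0,0],1],
    [[0,0,0],[0,0,0],1],
    [[0,0,0],[0,0,0],1],
  ],
)

```text
clock: 11.9
tcp_pos: [532.9, -57.3, 45.2]
ee_rot: [90.6, 89.7, 165.2]
contact_force: [-15.7, 2.7, 9.9]
finger_gap: -0.2
```

Call:
jog_arm(
  steps=[
    [[0,0,0],[0.1,-0.03,0],1],
    [[0,0,0],[0,0,0],1],
    [[0,0,0],[0,0,0],1],
    [[0,0,0],[0,0,0],1],
  ],
)

```text
clock: 12.4
tcp_pos: [532.9, -57.3, 44.9]
ee_rot: [90.9, 89.6, 165.4]
contact_force: [-19.3, 3.7, 12.2]
finger_gap: 0.1
```

Call:
jog_arm(
  steps=[
    [[0,0,0],[-0.5,0.14,0],1],
    [[0,0,0],[-1.5,0.4,0],1],
    [[0,0,0],[-2,0.55,0],1],
    [[0,0,0],[0,0,4],1],
    [[0,0,0],[0,0,5],1],
    [[0,0,0],[0,0,5],1],
    [[0,0,0],[0,-4,3],1],
    [[0,0,0],[0,-5,0],1],
  ],
)

```text
clock: 13.4
tcp_pos: [498.9, -138.6, 220.2]
ee_rot: [-92.7, 89.4, -18.1]
contact_force: [0.8, -0.8, -0.2]
finger_gap: -0.2
```

Call:
jog_arm(
  steps=[
    [[0,0,0],[-1,-5,0],1],
    [[0,0,0],[-2,-5,0],1],
    [[0,0,0],[-2,-5,0],1],
    [[0,0,0],[-2,-5,0],1],
    [[0,0,0],[-2,-5,0],1],
    [[0,0,0],[0,0,0],1],
  ],
)

```text
clock: 14.15
tcp_pos: [404.7, -391.1, 215.8]
ee_rot: [-136.2, 89.8, -61.9]
contact_force: [0.4, 1.3, 1.4]
finger_gap: 0.1
```

```bash
python3 - <<'E'
from h import *
a=grab("top","c7",(270,150,450,290),4); cv2.imwrite("pics/top7.png",a)
s=get_obs();print(s["clock"],s["tcp_pos"],s["contact_force"])
E
```

```text
14.2 [ 405.56780466 -389.28138004  215.71518278] [0.24727867 0.97921895 0.52301986]
```

View pics/c7.png

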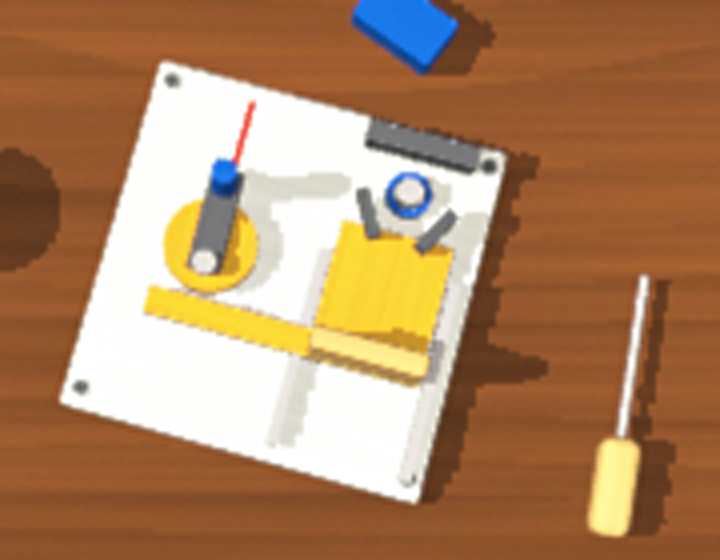

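```bash
python3 - <<'E'
from h import *
a=cv2.imread("pics/top0.png");b=cv2.imread("pics/top7.png")
up=lambda i:cv2.resize(i[140:300,260:460],None,fx=8,fy=8,interpolation=cv2.INTER_CUBIC)
A,B=up(a),up(b); o=np.array([593.5,-29.9]);Rz=R.from_euler("z",-.27).as_matrix()[:2,:2]
f=lambda x,y:((x/4+10)*8,(y/4+10)*8)
for nm,(x0,y0,x1,y1),z in(("plate",(290,378,418,445),62),("plateTop",(293,383,412,438),62),("jawL",(338,240,368,295),28),("jawR",(400,262,445,310),28),("bar",(126,338,200,390),23)):
    p=[int(v) for v in(*f(x0,y0),*f(x1,y1))]; t=A[p[1]:p[3],p[0]:p[2]]
    r=cv2.matchTemplate(B,t,cv2.TM_CCOEFF_NORMED);_,v,_,m=cv2.minMaxLoc(r); d=(np.array(m)-p[:2])/8
    g=(proj("top",[*(o+Rz@[-30,-42]),z])-proj("top",[*(o+Rz@[-70,-42]),z]))[0]/40
    print(nm,round(v,3),d,"travel",d@g/(g@g))
E
```

```text
plate 0.956 [  4.    -14.125] travel 28.88195148125225
plateTop 0.945 [  4.125 -14.125] travel 28.94498049739846
jawL 0.958 [  3.875 -13.625] travel 28.86744651574757
jawR 0.879 [  3.625 -13.625] travel 28.736729646003212
bar 0.933 [ 17.625 -10.   ] travel 29.063988848090606
```

```bash
python3 - <<'E'
from h import *
o=np.array([593.5,-29.9]);Rz=R.from_euler("z",-.27).as_matrix()[:2,:2]
from scipy.ndimage import map_coordinates as mc
b=cv2.imread("pics/top7.png").astype(float)
xs=np.arange(-56,-12,1.)  # jig x at z=62 plane
ys=np.arange(-66,-18,2.)
pr=np.array([[ [mc(b[:,:,k],[[v],[u]],order=1)[0] for k in range(3)] for (u,v) in proj("top",np.c_[(o+np.c_[np.full_like(ys,x),ys]@Rz.T),np.full_like(ys,62)])] for x in xs]).mean(1)
for x,p in zip(xs,pr): print(x,p.round())
q=proj("top",[[*(o+Rz@[-39.5,-42]),22],[*(o+Rz@[-39.5,-42]),62],[*(o+Rz@[-27.5,-42]),62]]);print(q)
# bar/jaws
E
```

```text
-56.0 [253. 254. 254.]
-55.0 [253. 254. 254.]
-54.0 [253. 254. 254.]
-53.0 [253. 254. 254.]
-52.0 [253. 254. 254.]
-51.0 [253. 255. 254.]
-50.0 [254. 255. 254.]
-49.0 [255. 255. 255.]
-48.0 [254. 255. 255.]
-47.0 [241. 249. 249.]
-46.0 [200. 224. 232.]
-45.0 [146. 191. 210.]
-44.0 [105. 163. 192.]
-43.0 [ 83. 144. 178.]
-42.0 [ 78. 137. 173.]
-41.0 [ 80. 139. 177.]
-40.0 [ 88. 154. 194.]
-39.0 [109. 189. 226.]
-38.0 [129. 222. 249.]
-37.0 [140. 236. 255.]
-36.0 [145. 240. 255.]
-35.0 [145. 240. 255.]
-34.0 [144. 238. 254.]
-33.0 [141. 236. 254.]
-32.0 [140. 234. 254.]
-31.0 [137. 232. 254.]
-30.0 [131. 224. 251.]
-29.0 [113. 201. 238.]
-28.0 [ 88. 174. 220.]
-27.0 [ 65. 161. 210.]
-26.0 [ 52. 162. 211.]
-25.0 [ 47. 168. 216.]
-24.0 [ 47. 174. 221.]
-23.0 [ 48. 179. 226.]
-22.0 [ 49. 184. 229.]
-21.0 [ 49. 188. 233.]
-20.0 [ 50. 194. 238.]
-19.0 [ 52. 203. 245.]
-18.0 [ 54. 211. 250.]
-17.0 [ 54. 214. 251.]
-16.0 [ 54. 215. 251.]
-15.0 [ 55. 215. 251.]
-14.0 [ 55. 215. 251.]
-13.0 [ 54. 215. 251.]
[[360.49154421 242.95480439]
 [362.00492022 240.38272983]
 [363.55709342 234.5279789 ]]
```

```bash
python3 -c "
from workcell import ctrl
print(ctrl.sign_off())"
```

```text
the job is handed in; nothing more can be done
None
```

I turned the cam to its low point with the closed fingertips, backed off, and then pushed the wooden plate forward to its stop. I withdrew the arm well clear and handed the job in at about 14 s of the 54 allowed. No verdict was reported.

**Last checks (top picture after withdrawing):**
- **Cam:** the peg lies over the red line. I measured it as about 0 rad in the scene camera just before the slide push.
- **Slide:** the plate's rear edge reads about -39.4 mm in the jig frame against -39.5 mm at home, and its front edge about -28.2 mm against -27.5 mm. That puts the travel at about 35 to 36 mm.
- **Loose objects:** the ring, wax block and burnisher look unmoved in the last picture. The bowl was outside that crop; an earlier view during the push showed it in place.
- **Forces:** the force while turning the peg stayed at about 4 to 5 N. The hardest push on the slide was about 19 N along the jig, 23 N in all, against the 38 N limit.

**Disagreements:**
- **Start travel:** I first read the slide's starting travel as about 4 mm. The 29 mm it then moved, with the plate's final position, points to about 7 mm. I had taken the lower rear edge of the plate for its top edge.
- **Home stop:** it felt stiffer than the stated 3 N per mm. The force rose with almost no movement.

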